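# Sort the optics parts back into their trays

### The arm

A 6-joint arm with a two-finger parallel gripper is mounted at the origin on the work surface. World frame = base frame: x ahead of the robot, y to its left, z up, the work surface at z = 0. Lengths are in mm, angles in rad, forces in N, time in s.
With the tool pointing down it reaches from about 400 to 825 mm from the base axis. Payload 7 kg.
Tool frame: the origin (TCP) lies at the very end of the fingers, on their centre line; the grasp point (between the pads) lies 19 mm behind it; z points along the fingers, y is the line along which they close (so a half turn about z gives the same grasp; the last joint's range is limited). The gripper opens to 88 mm and grips with 3 to 60 N. Pads are 19 mm wide; open, the fingers measure 130 mm over their backs; the gripper's body (78 mm by 193 mm) begins 47 mm behind the grasp point.
Start: joints at [1.443, 0.359, 0.012, 0, -1.224, -0.288], TCP at [272.653, 617.459, 226.561] pointing down, gripper open.
Joint ranges: [-3.07, 3.07], [-1.43, 2.12], [-1.02, 1.25], [-3.03, 1.67], [-3.05, -0], [-3.03, 3.03]. Speed limits (rad/s): [2.39, 2.39, 3.01, 3.14, 3.14, 3.14].

### API

Orientations are given as a unit quaternion [x, y, z, w].
In Python, from station import env gives the robot as it stands. The module is installed in compiled form; this text tells all that it offers.
- The arm moves only by the shell command python3 -m creep 'ROWS'. ROWS is text: rows parted by semicolons, each of 7 numbers parted by spaces: the finger opening in m, from 0 to 0.0876, then the shift along the tool's x, y, z in m, then the turn, a rotation vector about the tool's x, y, z in rad. In form: fingers x y z rx ry rz; .... A call has 1 to 5 rows; each row shifts and turns the commanded pose from where the row before left it, along the tool's axes as they then stand; what a row does not reach is not made up. A row lasts 1/12 s, in which the tool goes at most 41.7 mm and 7.16 degrees, less where a joint would pass 70% of its speed; a pose out of reach is approached as far as the arm can. A call is refused whole if a number of a shift passes 0.0417 or a number of a turn 0.125, either way. A call with a gripper value outside its range is refused whole. The fingers move at their own pace and stop on an object; the grip force is fixed at half the most. Time passes only in rows, so rows that do not move let the fingers close. It gives the time, the measured TCP pose, the force, the opening and the grip force at its end, in the units of the state.
- env.sense(): the state, without advancing time (a new reading comes with each control period).
- env.grab_frame(name): name is "scene" or "top" or "wrist"; returns a dict with "color" (480x640x3 uint8, red, green, blue), "fx", "fy", "cx", "cy" (pixels), "D" ([k1, k2, p1, p2, k3] as OpenCV has them; the pictures are not rectified), "rvec" (rotation vector, rad) and "tvec" (3), from world to camera coordinates, as OpenCV has them. Camera axes: x right, y down, z forward; pixel columns grow to the right and rows downward; lengths in mm; the calibration is good to about 2 mm. A picture is of the moment at which its call begins. There is no depth.
- env.sign_off(): hands the job in; it is judged then, once.
Trained networks look in the newest picture that a camera, given by its name, has taken for a name from the list of things; names that differ only in an ending like _2 or _b are one class to them, and where a whole thing is asked for, a point or a joint stands for the part that bears it (a point fixed in the world has none). Each returns a list of dicts, best first, with "score" (0 to 1); they miss things now and then, are a little off and sometimes report something else, mostly with a low value. They report only what shows in the picture. A call takes as long as a camera call. They do not tell look-alikes from the thing itself.
- env.silhouettes(thing, camera): "pixels" (480x640 bool, what is visible of it) and "position" ([column, row] in pixels, amid what is visible of it).
- env.place_of(thing, camera): "position" ([column, row] in pixels: a listed point, or the origin of a listed thing).
The state is a dict: "time_s": time; "joint_positions": joint angles; "dq": joint speeds; "tau": joint torques, N m; "tool_pos": TCP position; "ee_rot": TCP orientation; "ft_force": force on the tool from outside, world axes, zero at the start; "wrist_torque": the same for the moment, N m; "grip_width": opening from 0.0 (shut) to 1.0 (fully open); "grasp_force": force on a finger pad.
Only numpy, scipy, OpenCV 4.12 (cv2) and the standard library are available. Lean on these libraries where they do the work, as an engineer would, in place of code of your own. Each camera call takes 0.05 s, during which the arm holds its last target. There are 200 camera calls.

### The job

The optics experiment is over: sort the loose parts back into their trays. Stand the two rail carriers upright in the two-bay tray, one in each bay, set the two lens mounts flat and side by side on the floor of the shallow flat tray, and stand the lamp head upright in the small square tray. The lens mounts are glass: set them down, do not drop them; and leave the bare lens in its wooden cradle where it stands.

Things in the scene. Friction and masses are not known exactly. Their poses are not given: they have to be found in the camera images.
- carrier_a_mid (a point): One rail carrier, all black: a flat base block 60 x 44 mm (along its x and y), 18 mm high, with an upright round socket 26 mm across on its middle, 60 mm high in all, 0.13 to 0.25 kg; a small white thumbscrew (look only) stands out of the socket to -x, 32 mm up. The point is its centre, on the socket's axis, 30 mm above its underside; z up. The free upper 25 mm of the socket is easily gripped across its y. The two carriers are alike.
- carrier_b_mid (a point): The other rail carrier, all black: a flat base block 60 x 44 mm (along its x and y), 18 mm high, with an upright round socket 26 mm across on its middle, 60 mm high in all, 0.13 to 0.25 kg; a small white thumbscrew (look only) stands out of the socket to -x, 32 mm up. The point is its centre, on the socket's axis, 30 mm above its underside; z up. The free upper 25 mm of the socket is easily gripped across its y. The two carriers are alike.
- lens_a_mid (a point): One lens mount lying flat: a black disc 56 mm across and 22 mm thick with a pale glass lens (slightly domed, up to 3 mm above the disc) in its upper face, and a short steel stem 10 mm thick standing out sideways to +x, ending 44 mm from the disc's centre. 0.08 to 0.17 kg. The point is the disc's centre, 11 mm above its underside; z up. Grip it across the disc, along its y. The two lens mounts are alike.
- lens_b_mid (a point): The other lens mount lying flat: a black disc 56 mm across and 22 mm thick with a pale glass lens (slightly domed, up to 3 mm above the disc) in its upper face, and a short steel stem 10 mm thick standing out sideways to +x, ending 44 mm from the disc's centre. 0.08 to 0.17 kg. The point is the disc's centre, 11 mm above its underside; z up. Grip it across the disc, along its y. The two lens mounts are alike.
- lamp_mid (a point): Lamp head: a small black box 46 x 46 mm (x and y), 62 mm high, the top 12 mm being upright cooling fins that run along its x; a silver snout 30 mm across stands out 11 mm from its -x face. 0.11 to 0.23 kg. The point is the centre of the box, 31 mm above its underside; z up. Its two plain sides (facing +y and -y, 46 mm apart) are free to grip.
- cradle_mid (a point): Bystander, to be left where it is: a bare clear glass lens, 42 mm across, standing on edge in a small wooden cradle block 60 x 36 mm (x and y), 57 mm high in all, loose. It stands in the row with the task's things. The point is on its middle, 30 mm above its underside; z up.
- bay_tray: Two-bay tray of grey plastic, 110 x 195 mm (x and y), rim 24 mm high, walls 5 mm, floor 5 mm thick; one divider at y = 0, as high as the rim, parts it into two bays of 100 x 90 mm, centred at y = +48 and -48 mm. Fixed to the table. Origin under its centre at table height, x and y along its sides, z up.
- flat_tray: Flat shallow tray of grey plastic without divider, 125 x 195 mm (x and y), its low rim 10 mm high, walls 4 mm, floor 4 mm thick; room for two lens mounts side by side, at y = +50 and -50 mm for example. Fixed to the table. Origin under its centre at table height, x and y along its sides, z up.
- square_tray: Small square tray of grey plastic, 100 x 100 mm, rim 24 mm high, walls 5 mm, floor 5 mm thick. Fixed to the table. Origin under its centre at table height, x and y along its sides, z up.
Not all that is in view belongs to the job. What is shaped like the part that bears lamp_mid but yellow is not meant.

How it is judged:
By the outcome, as a careful person would: the job done as asked, in the order asked, and still so for the second after the job is handed in, with the robot touching nothing.
It also fails if it takes over 125 s, if anything falls off the work surface, if the arm or the gripper's body presses on something with over 40 N, if the wrist force passes 120 N, or if a joint passes its speed limit or range.

## Working session

There is one attempt and no reset: what is moved stays moved. The work goes in short steps, Python scripts to look and compute and a shell command to move; the robot and the scene stay as the last step left them, time stands still between calls to the robot, and variables do not carry over. Pictures are saved under pics/ and viewed, at most 14 in all, crops included, and the job is handed in when it is done.

```bash
mkdir -p pics; cat > h.py <<'E'
import numpy as np, cv2
from station import env
def ray(f,uv):
    K=np.array([[f["fx"],0,f["cx"]],[0,f["fy"],f["cy"]],[0,0,1.]])
    p=cv2.undistortPoints(np.array([[uv]],float),K,np.array(f["D"],float))[0,0]
    R,_=cv2.Rodrigues(np.array(f["rvec"],float)); t=np.array(f["tvec"],float).ravel()
    return -R.T@t, R.T@np.array([p[0],p[1],1.])
def at(f,uv,z):
    c,d=ray(f,uv); return c+d*(z-c[2])/d[2]
def proj(f,P):
    K=np.array([[f["fx"],0,f["cx"]],[0,f["fy"],f["cy"]],[0,0,1.]])
    return cv2.projectPoints(np.array(P,float).reshape(-1,3),np.array(f["rvec"],float),np.array(f["tvec"],float),K,np.array(f["D"],float))[0][:,0]
def save(f,n): cv2.imwrite("pics/"+n,f["color"][:,:,::-1])
E
cat > s1.py <<'E'
from h import *
H=dict(carrier_a_mid=30,lens_a_mid=11,lamp_mid=31,cradle_mid=30,bay_tray=0,flat_tray=0,square_tray=0)
for cam in("top","scene"):
    f=env.grab_frame(cam); save(f,cam+"1.png")
    for n,z in H.items():
        for r in env.place_of(n,cam): print(cam,n,round(r["score"],2),np.round(r["position"]),np.round(at(f,r["position"],z)))
print(env.sense())
E
python3 s1.py
```

```text
top carrier_a_mid 0.9 [121. 249.] [470. 348.  30.]
top carrier_a_mid 0.54 [399. 262.] [ 463. -218.   30.]
top lens_a_mid 0.68 [328. 258.] [466. -76.  11.]
top lamp_mid 0.77 [399. 258.] [ 471. -218.   31.]
top lamp_mid 0.74 [517. 294.] [ 403. -463.   31.]
top lamp_mid 0.7 [491. 250.] [ 492. -407.   31.]
top cradle_mid 0.88 [462. 298.] [ 393. -348.   30.]
top bay_tray 0.92 [297. 187.] [612.  -7.   0.]
top bay_tray 0.63 [187. 181.] [618. 224.   0.]
top flat_tray 0.58 [403. 190.] [ 613. -227.    0.]
top square_tray 0.58 [183. 179.] [623. 233.   0.]
scene carrier_a_mid 0.56 [398. 168.] [474. 341.  30.]
scene lens_a_mid 0.72 [292. 246.] [472. -77.  11.]
scene lamp_mid 0.93 [189. 318.] [ 486. -412.   31.]
scene lamp_mid 0.83 [250. 266.] [ 463. -211.   31.]
scene lamp_mid 0.71 [153. 304.] [ 394. -451.   31.]
scene cradle_mid 0.73 [194. 282.] [ 404. -342.   30.]
scene cradle_mid 0.57 [285. 311.] [ 623. -235.   30.]
scene bay_tray 0.94 [349. 262.] [608.   2.   0.]
scene flat_tray 0.96 [285. 311.] [ 609. -222.    0.]
scene square_tray 0.69 [407. 224.] [625. 212.   0.]
{'time_s': 0.8, 'joint_positions': array([ 1.44312821e+00,  3.58586390e-01,  1.18987063e-02, -9.78376479e-07,
       -1.22411746e+00, -2.88112979e-01]), 'dq': array([-0.00111429,  0.00113895, -0.00042294,  0.00090339, -0.000411  ,
       -0.00037222]), 'tau': array([ 5.07874574e-04, -5.82285798e+01,  2.93292546e+01,  7.00245291e+00,
        1.26879296e-02, -1.26977179e-05]), 'tool_pos': array([272.63434535, 617.45896747, 226.56931103]), 'ee_rot': array([ 9.78468440e-01, -2.06396492e-01, -1.05406029e-07,  4.43015689e-06]), 'ft_force': array([-0.20363234,  0.33156858, -0.26746293]), 'wrist_torque': array([-0.02190584, -0.00796679,  0.01653249]), 'grasp_force': 0.0, 'grip_width': 0.9985447042614162}
```

View pics/top1.png

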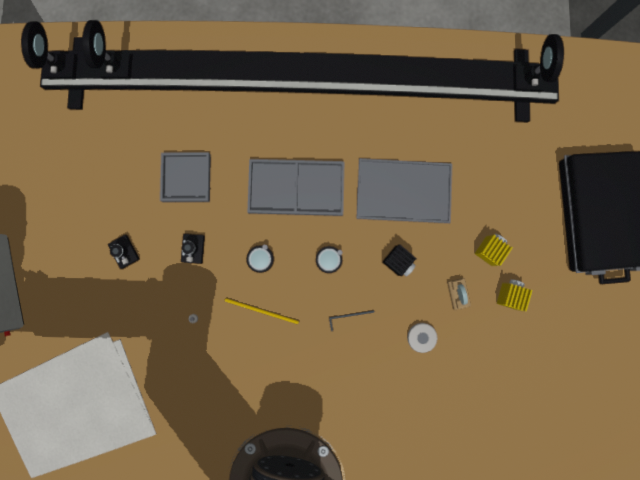

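View pics/scene1.png

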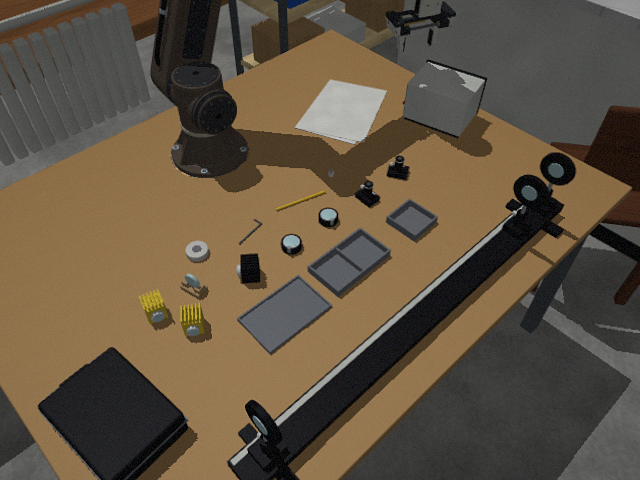

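The top view shows black carriers at (122,251) and (192,248), and lens mounts at (260,259) and (329,259) with their stems up-right. The black lamp head is at (400,261), with yellow look-alikes at (495,250) and (516,296). The cradle is at (459,294), and the square, bay and flat trays are at (186,177), (297,187) and (404,190).

Could be taken for the lamp: black (400,261), yellow (495,250), yellow (516,296). By the description it's the black one. For carriers: (122,251), (192,248), plus the carriers under the lenses on the far rail (95,60), which aren't meant. For lens mounts: (260,259), (329,259), the rail lenses and the tape roll (423,338).

```bash
python3 - <<'E'
import cv2,numpy as np
im=cv2.imread("pics/top1.png")
a=cv2.resize(im[228:290,95:300],(800,242),interpolation=cv2.INTER_CUBIC)
b=cv2.resize(im[228:290,300:505],(800,242),interpolation=cv2.INTER_CUBIC)
cv2.imwrite("pics/crop1.png",cv2.convertScaleAbs(np.vstack([a,b]),alpha=1.5))
E
cat > s2.py <<'E'
from h import *
f=env.grab_frame("top")
for n,z in(("carrier_a_mid",9),("lens_a_mid",22),("lamp_mid",62),("square_tray",24),("bay_tray",24),("flat_tray",10)):
    for r in env.silhouettes(n,"top"):
        ys,xs=np.nonzero(r["pixels"])
        if len(xs)<20: continue
        P=np.array([at(f,p,z)[:2] for p in zip(xs[::1],ys[::1])],np.float32)
        (c,s,a)=cv2.minAreaRect(P); print(n,round(r["score"],2),np.round(r["position"]),"rect",np.round(c),np.round(s),round(a,1))
E
python3 s2.py
```

```text
carrier_a_mid 0.81 [125. 249.] rect [465. 351.] [65. 50.] 29.9
lens_a_mid 0.72 [330. 257.] rect [465. -77.] [53. 53.] 1.8
lamp_mid 0.89 [397. 260.] rect [ 464. -214.] [59. 52.] 51.1
lamp_mid 0.88 [518. 294.] rect [ 403. -447.] [65. 59.] 77.7
lamp_mid 0.86 [493. 250.] rect [ 491. -403.] [61. 66.] 56.4
square_tray 0.78 [187. 178.] rect [623. 224.] [106. 104.] 3.3
square_tray 0.57 [259. 259.] rect [461.  63.] [51. 53.] 2.0
bay_tray 0.8 [298. 187.] rect [610.  -4.] [112. 196.] 0.2
flat_tray 0.89 [406. 189.] rect [ 611. -229.] [199. 127.] 88.3
flat_tray 0.58 [460. 296.] rect [ 401. -345.] [60. 39.] 15.5
```

View pics/crop1.png

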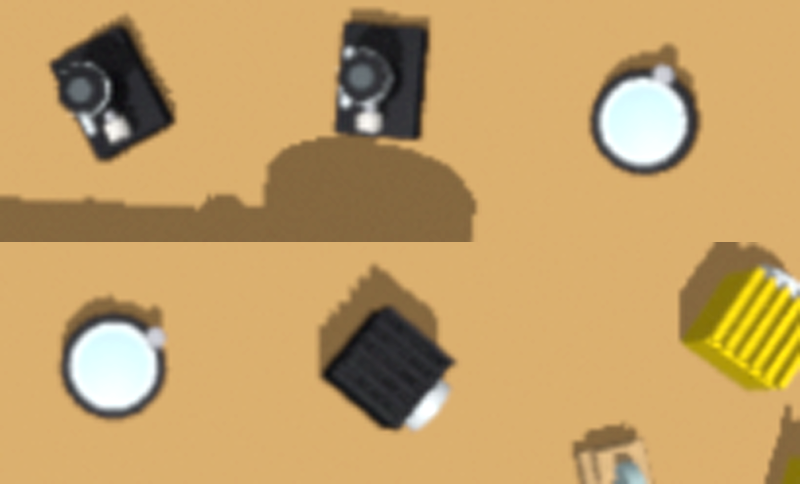

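The black lamp head's fins and snout show clearly at (390,365) of the lower strip, and the yellow one next to it isn't meant. Both carriers show their white thumbscrews. Now I'll move over carrier A.

```bash
cat > plan.py <<'E'
# usage: plan.py x y z yaw_deg  -> shift in tool axes (mm) at current yaw, turn, rows needed
import sys; from h import *
from scipy.spatial.transform import Rotation as R
s=env.sense(); r=R.from_quat(s["ee_rot"]); p=s["tool_pos"]; M=r.as_matrix()
yaw=np.degrees(np.arctan2(M[1,0],M[0,0])); print("t",s["time_s"],"pos",np.round(p,1),"yaw",round(yaw,1),"tilt",np.round(np.degrees(np.arccos(-M[2,2])),2),"w",round(s["grip_width"]*87.6,1),"F",np.round(s["ft_force"],1),s["grasp_force"],"j6",round(s["joint_positions"][5],2))
if len(sys.argv)>4:
    x,y,z,w=map(float,sys.argv[1:5])
    t=np.array([x,y,z])-p; d=(w-yaw+90)%180-90
    a=M.T@t; c=R.from_euler("z",w,degrees=True).as_matrix()@np.diag([1,-1,-1.])
    print("shift now",np.round(a,1),"| if turned first",np.round(c.T@t,1),"len",round(np.linalg.norm(t),1),"| rz (mod half turn)",round(-np.radians(d),3))
E
python3 -m creep '0.0876 0.0291 0.0169 0.0026 0 0 0;0.0876 0.0291 0.0169 0.0026 0 0 0;0.0876 0.0291 0.0169 0.0026 0 0 0;0.0876 0.0291 0.0169 0.0026 0 0 0;0.0876 0.0291 0.0169 0.0026 0 0 0' && python3 -m creep '0.0876 0.0291 0.0169 0.0026 0 0 0;0.0876 0.0291 0.0169 0.0026 0 0 0;0.0876 0.0291 0.0169 0.0026 0 0 0;0.0876 0.0291 0.0169 0.0026 0 0 0;0.0876 0.0291 0.0169 0.0026 0 0 0' && python3 -m creep '0.0876 0 0 0 0 0 -0.112;0.0876 0 0 0 0 0 -0.112;0.0876 0 0 0 0 0 -0.112;0.0876 0 0 0 0 0 -0.112;0.0876 0 0 0 0 0 -0.112' && python3 -m creep '0.0876 0 0 0 0 0 -0.112;0.0876 0 0 0 0 0 -0.112;0.0876 0 0 0 0 0 -0.112;0.0876 0 0 0 0 0 0;0.0876 0 0 0 0 0 0'
cat > look.py <<'E'
import sys; from h import *
f=env.grab_frame("wrist"); save(f,sys.argv[1]+".png"); c,_=ray(f,(320,240)); print("cam",np.round(c))
for n,z in zip(sys.argv[2::2],map(float,sys.argv[3::2])):
    for r in env.place_of(n,"wrist"): print(n,round(r["score"],2),np.round(r["position"]),np.round(at(f,r["position"],z),1))
E
python3 plan.py 470 345 200 27.5; python3 look.py w1 carrier_a_mid 30
```

```text
time_s: 1.57
tool_pos: [372.2, 480.1, 213.6]
ee_rot: [0.979, -0.206, 0.0, -0.0]
ft_force: [0.2, 0.4, 0.2]
grip_width: 1.0
grasp_force: 0.0
time_s: 1.98
tool_pos: [471.3, 344.0, 200.8]
ee_rot: [0.978, -0.206, 0.0, -0.0]
ft_force: [0.0, 0.0, 0.1]
grip_width: 1.002
grasp_force: 0.0
time_s: 2.4
tool_pos: [470.8, 345.2, 200.7]
ee_rot: [0.997, 0.075, 0.0, -0.0]
ft_force: [-0.3, 1.4, -0.3]
grip_width: 0.996
grasp_force: 0.0
time_s: 2.82
tool_pos: [470.6, 345.3, 200.6]
ee_rot: [0.972, 0.236, 0.0, -0.0]
ft_force: [-0.2, -0.1, 0.7]
grip_width: 1.002
grasp_force: 0.0
t 2.8167 pos [470.6 345.3 200.6] yaw 27.3 tilt 0.01 w 87.8 F [-0.2 -0.1  0.7] 0.0 j6 1.08
shift now [-0.7  0.   0.6] | if turned first [-0.7  0.   0.6] len 0.9 | rz (mod half turn) -0.003
cam [535. 378. 359.]
carrier_a_mid 0.87 [315. 224.] [467.4 348.9  30. ]
```

View pics/w1.png

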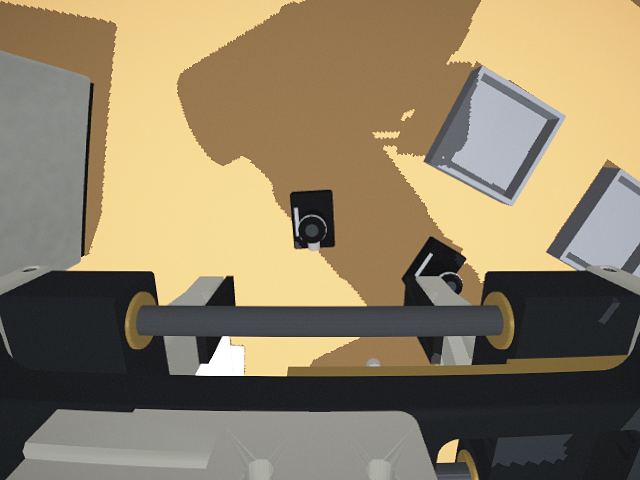

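The wrist view shows carrier A's socket top at about (312,230), its base square to the picture and its thumbscrew towards the bottom. The yaw is right.

```bash
python3 - <<'E'
from h import *
f=env.grab_frame("wrist"); print(at(f,(312,230),60).round(1))
for n in("square_tray","bay_tray"):
    for r in env.place_of(n,"wrist"): print(n,r["score"],at(f,r["position"],0).round(1))
E
python3 plan.py 467.5 348.5 38 27.5
```

```text
[467.6 351.2  60. ]
square_tray 0.57 [623.1 230.1   0. ]
bay_tray 0.66 [ 6.113e+02 -1.000e-01  0.000e+00]
t 3.0667 pos [470.6 345.3 200.6] yaw 27.4 tilt 0.0 w 87.5 F [-0.1 -0.2  0.6] 0.0 j6 1.08
shift now [ -1.3  -4.2 162.6] | if turned first [ -1.3  -4.2 162.6] len 162.7 | rz (mod half turn) -0.001
```

```bash
python3 -m creep '0.0876 -0.001 -0.005 0.036 0 0 0;0.0876 0 0 0.036 0 0 0;0.0876 0 0 0.036 0 0 0;0.0876 0 0 0.03 0 0 0;0.0876 0 0 0.0246 0 0 0' && python3 -m creep '0.0876 0 0 0 0 0 0;0 0 0 0 0 0 0;0 0 0 0 0 0 0;0 0 0 0 0 0 0;0 0 0 0 0 0 0' && python3 -m creep '0 0 0 0 0 0 0;0 0 0 0 0 0 0;0 0 0 0 0 0 0'; python3 plan.py
```

```text
time_s: 3.48
tool_pos: [466.7, 348.5, 35.7]
ee_rot: [0.971, 0.237, -0.001, 0.0]
ft_force: [0.8, -0.3, 0.9]
grip_width: 1.001
grasp_force: 0.0
time_s: 3.9
tool_pos: [468.2, 350.3, 39.9]
ee_rot: [0.971, 0.238, 0.001, -0.001]
ft_force: [0.3, 0.4, 0.8]
grip_width: 0.759
grasp_force: 0.0
time_s: 4.15
tool_pos: [467.5, 349.5, 38.6]
ee_rot: [0.971, 0.238, 0.0, -0.0]
ft_force: [0.2, 0.0, -0.4]
grip_width: 0.527
grasp_force: 0.0
t 4.15 pos [467.5 349.5  38.6] yaw 27.5 tilt 0.06 w 46.2 F [ 0.2  0.  -0.4] 0.0 j6 1.07
```

```bash
python3 -m creep '0 0 0 0 0 0 0;0 0 0 0 0 0 0;0 0 0 0 0 0 0;0 0 0 0 0 0 0;0 0 0 0 0 0 0' && python3 -m creep '0 0 0 -0.015 0 0 0;0 0 0 -0.03 0 0 0;0 0 0 -0.03 0 0 0;0 0 0 -0.03 0 0 0;0 0 0 0 0 0 0' ; python3 plan.py 611 -50 140 0
```

```text
time_s: 4.57
tool_pos: [467.4, 349.4, 37.9]
ee_rot: [0.971, 0.238, 0.0, -0.0]
ft_force: [0.0, -0.1, 0.4]
grip_width: 0.287
grasp_force: 30.0
time_s: 4.98
tool_pos: [469.8, 351.6, 149.1]
ee_rot: [0.971, 0.238, 0.004, -0.002]
ft_force: [0.6, 0.6, -0.6]
grip_width: 0.293
grasp_force: 30.0
t 4.9833 pos [469.8 351.6 149.1] yaw 27.6 tilt 0.51 w 25.7 F [ 0.6  0.6 -0.6] 29.99722570180893 j6 1.07
shift now [-60.9 421.4   7.5] | if turned first [141.2 401.6   9.1] len 425.8 | rz (mod half turn) 0.481
```

```bash
python3 -m creep '0 -0.0041 0.02 0 0 0 0;0 -0.0041 0.03 0 0 0 0;0 -0.0041 0.03 0 0 0 0;0 -0.0041 0.03 0 0 0 0;0 -0.0041 0.03 0 0 0 0' && python3 -m creep '0 -0.0041 0.03 0 0 0 0;0 -0.0041 0.03 0 0 0 0;0 -0.0041 0.03 0 0 0 0;0 -0.0041 0.03 0 0 0 0;0 -0.0041 0.03 0 0 0 0' && python3 -m creep '0 -0.0041 0.03 0 0 0 0;0 -0.0041 0.03 0 0 0 0;0 -0.0041 0.03 0 0 0 0;0 -0.0041 0.03 0 0 0 0;0 0 0.01 0 0 0 0' && python3 -m creep '0 0 0 0 0 0 0.096;0 0 0 0 0 0 0.096;0 0 0 0 0 0 0.096;0 0 0 0 0 0 0.096;0 0 0 0 0 0 0.096' && python3 -m creep '0 0 0 0 0 0 0;0 0 0 0 0 0 0;0 0 0 0 0 0 0' | tail -1; python3 plan.py 611 -50 44 0; python3 look.py w2 bay_tray 0 carrier_a_mid 120
```

```text
time_s: 5.4
tool_pos: [513.8, 214.3, 142.6]
ee_rot: [0.971, 0.238, -0.0, 0.0]
ft_force: [0.1, 0.8, -1.7]
grip_width: 0.288
grasp_force: 30.0
time_s: 5.82
tool_pos: [565.0, 71.6, 142.6]
ee_rot: [0.971, 0.238, -0.0, -0.0]
ft_force: [0.4, 0.6, -1.5]
grip_width: 0.29
grasp_force: 30.0
time_s: 6.23
tool_pos: [610.8, -53.1, 142.3]
ee_rot: [0.972, 0.237, -0.001, 0.0]
ft_force: [0.6, -0.2, -1.1]
grip_width: 0.289
grasp_force: 30.0
time_s: 6.65
tool_pos: [610.2, -49.6, 142.4]
ee_rot: [1.0, -0.002, -0.0, -0.0]
ft_force: [-0.5, 1.0, -1.7]
grip_width: 0.285
grasp_force: 30.0
grasp_force: 30.0
t 6.9 pos [610.3 -49.6 142.7] yaw 0.2 tilt 0.03 w 25.0 F [-0.5 -0.2 -1. ] 29.997043311595917 j6 1.34
shift now [ 0.7  0.4 98.7] | if turned first [ 0.7  0.4 98.7] len 98.7 | rz (mod half turn) 0.003
cam [682. -49. 301.]
bay_tray 0.89 [268. 229.] [610.6  -1.5   0. ]
```

View pics/w2.png

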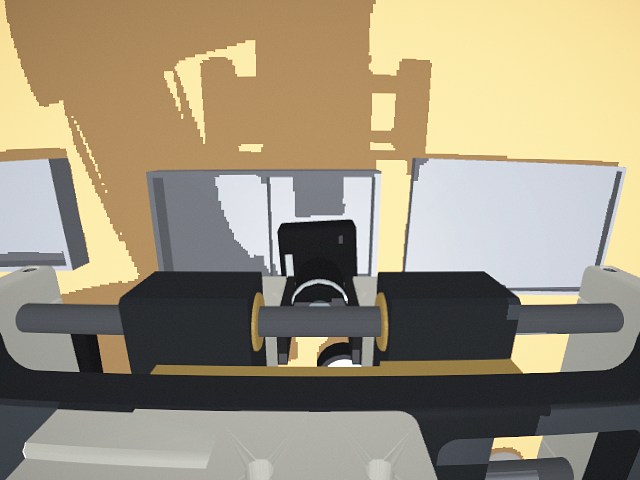

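Carrier A is held squarely over the right-hand bay, with its base at (317,248). The tray centre is measured at (610.6,-1.5). Lowering and releasing.

```bash
python3 -m creep '0 0 0 0.025 0 0 0;0 0 0 0.03 0 0 0;0 0 0 0.025 0 0 0;0 0 0 0.0135 0 0 0;0 0 0 0 0 0 0' && python3 -m creep '0 0 0 0.003 0 0 0;0 0 0 0.0015 0 0 0;0 0 0 0 0 0 0' ; python3 plan.py
```

```text
time_s: 7.47
tool_pos: [608.1, -50.0, 45.9]
ee_rot: [1.0, 0.0, -0.003, 0.0]
ft_force: [0.3, -0.2, -1.5]
grip_width: 0.291
grasp_force: 30.0
time_s: 7.72
tool_pos: [611.3, -49.6, 46.0]
ee_rot: [1.0, 0.0, 0.001, -0.0]
ft_force: [-0.1, -0.8, -1.0]
grip_width: 0.29
grasp_force: 30.0
t 7.7167 pos [611.3 -49.6  46. ] yaw 0.0 tilt 0.1 w 25.4 F [-0.1 -0.8 -1. ] 29.99698966741562 j6 1.33
```

```bash
python3 -m creep '0 0 0 0.0008 0 0 0;0 0 0 0 0 0 0;0.06 0 0 0 0 0 0;0.06 0 0 0 0 0 0;0.06 0 0 0 0 0 0' |grep -E "pos|force" && python3 -m creep '0.06 0 0 0 0 0 0;0.0876 0 0 0 0 0 0;0.0876 0 0 -0.03 0 0 0;0.0876 0 0 -0.03 0 0 0;0.0876 0 0 -0.035 0 0 0'; python3 - <<'E'
from h import *
f=env.grab_frame("top"); print(at(f,(192.9,248),9),at(f,(95+365*.2563,228+75*.2563),60))
E
python3 plan.py 468 207 180 -4.5
```

```text
tool_pos: [610.9, -49.7, 44.7]
ft_force: [0.5, -0.8, -0.3]
grasp_force: 0.0
time_s: 8.55
tool_pos: [609.5, -49.9, 138.9]
ee_rot: [1.0, 0.0, -0.002, 0.0]
ft_force: [0.6, 1.4, -0.4]
grip_width: 0.832
grasp_force: 0.0
[478.38123555 203.29357745   9.        ] [477.94788859 201.4175892   60.        ]
t 8.6 pos [613.9 -49.9 147.7] yaw 0.1 tilt 0.49 w 76.8 F [ 3.7 -0.5  7.5] 0.0 j6 1.33
shift now [-145.1 -257.1  -33.6] | if turned first [-165.6 -244.7  -32.3] len 297.2 | rz (mod half turn) 0.08
```

```bash
python3 -m creep '0.0876 -0.0133 -0.0253 -0.0041 0 0 0;0.0876 -0.0133 -0.0253 -0.0041 0 0 0;0.0876 -0.0133 -0.0253 -0.0041 0 0 0;0.0876 -0.0133 -0.0253 -0.0041 0 0 0;0.0876 -0.0133 -0.0253 -0.0041 0 0 0' | head -2 && python3 -m creep '0.0876 -0.0133 -0.0253 -0.0041 0 0 0;0.0876 -0.0133 -0.0253 -0.0041 0 0 0;0.0876 -0.0133 -0.0253 -0.0041 0 0 0;0.0876 -0.0133 -0.0253 -0.0041 0 0 0;0.0876 -0.0133 -0.0253 -0.0041 0 0 0' | head -2 && python3 -m creep '0.0876 0 0 0 0 0 0.078;0.0876 0 0 0 0 0 0;0.0876 0 0 0 0 0 0'|head -2;  python3 look.py w3 carrier_a_mid 30 lens_a_mid 11; python3 plan.py 478 203 38 -4.5
```

```text
time_s: 9.02
tool_pos: [543.3, 77.7, 159.9]
time_s: 9.43
tool_pos: [476.7, 204.4, 180.5]
time_s: 9.68
tool_pos: [477.3, 203.4, 180.1]
cam [549. 198. 338.]
carrier_a_mid 0.61 [600.  60.] [611.  -55.2  30. ]
lens_a_mid 0.74 [588. 215.] [466.4 -74.5  11. ]
t 9.8333 pos [477.6 202.5 179.9] yaw -4.4 tilt 0.03 w 87.8 F [-0.8  1.3 -1.1] 0.0 j6 0.71
shift now [  0.4  -0.6 141.9] | if turned first [  0.3  -0.5 141.9] len 141.9 | rz (mod half turn) 0.001
```

View pics/w3.png

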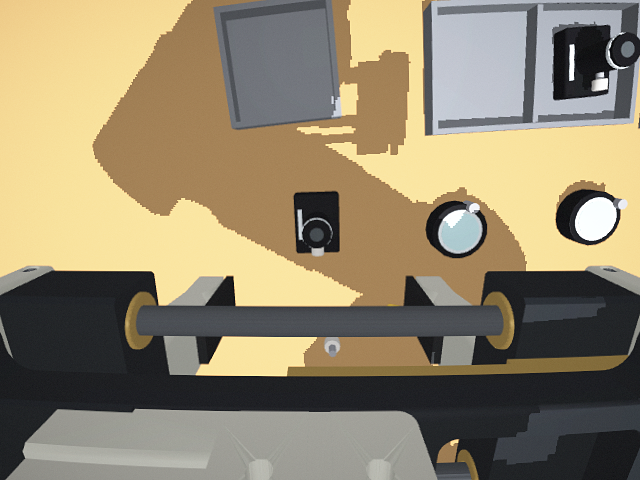

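Carrier A stands upright in the right-hand bay (582,62). Carrier B's socket top is at (316,234), with its base square to the picture.

```bash
python3 - <<'E'
from h import *
f=env.grab_frame("wrist"); print(at(f,(316,234),60).round(1))
for p in((318,203),): print(at(f,p,18).round(1))
print("lens centres",at(f,(459,229),24).round(1),at(f,(595,217),24).round(1),"stems",at(f,(474,208),11).round(1),at(f,(623,204),11).round(1))
E
python3 -m creep '0.0876 0 0 0.03 0 0 0;0.0876 0 0 0.03 0 0 0;0.0876 0 0 0.03 0 0 0;0.0876 0 0 0.01 0 0 0;0.0876 0 0 0 0 0 0'; python3 plan.py 478 203 38 -4.5
```

```text
[479.3 205.3  60. ]
[499.4 202.1  18. ]
lens centres [464.5  66.6  24. ] [466.3 -72.8  24. ] stems [481.5  46.6  11. ] [ 474.6 -114.    11. ]
time_s: 10.3
tool_pos: [476.2, 201.5, 77.7]
ee_rot: [0.999, -0.039, -0.002, 0.002]
ft_force: [-0.7, -0.4, 0.9]
grip_width: 1.001
grasp_force: 0.0
t 10.3 pos [476.2 201.5  77.7] yaw -4.5 tilt 0.32 w 87.7 F [-0.7 -0.4  0.9] 0.0 j6 0.71
shift now [ 1.8 -1.8 39.7] | if turned first [ 1.6 -1.7 39.7] len 39.8 | rz (mod half turn) -0.0
```

```bash
python3 -m creep '0.0876 0.001 -0.002 0.022 0 0 0;0.0876 0 0 0.02 0 0 0;0.04 0 0 0 0 0 0;0 0 0 0 0 0 0;0 0 0 0 0 0 0' |head -2&& python3 -m creep '0 0 0 0 0 0 0;0 0 0 0 0 0 0;0 0 0 0 0 0 0;0 0 0 0 0 0 0;0 0 0 0 0 0 0'|tail -3  && python3 -m creep '0 0 0 0 0 0 0;0 0 0 0 0 0 0;0 0 0 0 0 0 0;0 0 0 0 0 0 0'; python3 plan.py 611 46 140 0
```

```text
time_s: 10.72
tool_pos: [479.7, 205.8, 39.9]
ft_force: [-0.2, -0.6, 0.4]
grip_width: 0.455
grasp_force: 0.0
time_s: 11.47
tool_pos: [478.7, 205.3, 38.2]
ee_rot: [0.999, -0.039, 0.0, -0.0]
ft_force: [-0.1, -0.1, -0.9]
grip_width: 0.291
grasp_force: 30.0
t 11.4667 pos [478.7 205.3  38.2] yaw -4.4 tilt 0.01 w 25.5 F [-0.1 -0.1 -0.9] 29.9958935379982 j6 0.71
shift now [ 144.3  148.5 -101.8] | if turned first [ 132.3  159.3 -101.8] len 230.7 | rz (mod half turn) -0.078
```

```bash
python3 -m creep '0 0 0 -0.015 0 0 0;0 0 0 -0.03 0 0 0;0 0 0 -0.03 0 0 0;0 0 0 -0.027 0 0 0;0 0.018 0.0185 0 0 0 0' |head -2&& python3 -m creep '0 0.0205 0.021 0 0 0 0;0 0.0205 0.021 0 0 0 0;0 0.0205 0.021 0 0 0 0;0 0.0205 0.021 0 0 0 0;0 0.0205 0.021 0 0 0 0' |head -2 && python3 -m creep '0 0.0205 0.0215 0 0 0 0;0 0.0033 0.0035 0 0 0 -0.078;0 0 0 0 0 0 0;0 0 0 0 0 0 0'; python3 plan.py 611 46 44.2 0
```

```text
time_s: 11.88
tool_pos: [496.6, 188.5, 145.6]
time_s: 12.3
tool_pos: [589.3, 71.4, 139.6]
time_s: 12.63
tool_pos: [610.3, 45.5, 139.2]
ee_rot: [1.0, -0.002, -0.001, 0.0]
ft_force: [-0.1, 0.2, -2.3]
grip_width: 0.29
grasp_force: 30.0
t 12.6333 pos [610.3  45.5 139.2] yaw -0.2 tilt 0.11 w 25.4 F [-0.1  0.2 -2.3] 29.992680251598358 j6 1.18
shift now [ 0.9 -0.6 95. ] | if turned first [ 0.7 -0.5 95. ] len 95.0 | rz (mod half turn) -0.003
```

```bash
python3 -m creep '0 0 0 0.025 0 0 0;0 0 0 0.03 0 0 0;0 0 0 0.025 0 0 0;0 0 0 0.015 0 0 0;0 0 0 0 0 0 0'|grep -E "pos|ft" && python3 -m creep '0 0 0 0.001 0 0 0;0 0 0 0 0 0 0;0 0 0 0 0 0 0;0.06 0 0 0 0 0 0;0.06 0 0 0 0 0 0'|grep -E "pos|ft|gr" && python3 -m creep '0.06 0 0 0 0 0 0;0.07 0 0 0 0 0 0;0.07 0 0 -0.03 0 0 0;0.0876 0 0 -0.03 0 0 0;0.0876 0 0 -0.03 0 0 0'; python3 plan.py 464 64 170 -38
```

```text
tool_pos: [608.9, 46.6, 42.6]
ft_force: [-0.3, -1.0, -2.2]
tool_pos: [611.5, 46.2, 45.2]
ft_force: [-0.8, -0.5, -0.2]
grip_width: 0.382
grasp_force: 0.0
time_s: 13.88
tool_pos: [610.6, 45.6, 135.1]
ee_rot: [1.0, 0.0, -0.001, 0.0]
ft_force: [1.4, 0.3, 0.1]
grip_width: 0.757
grasp_force: 0.0
t 13.8833 pos [610.6  45.6 135.1] yaw 0.0 tilt 0.07 w 66.3 F [1.4 0.3 0.1] 0.0 j6 1.18
shift now [-146.6  -18.4  -34.8] | if turned first [-126.8   75.8  -34.9] len 151.8 | rz (mod half turn) 0.663
```

```bash
python3 -m creep '0.0876 -0.0293 -0.0037 -0.007 0 0 0;0.0876 -0.0293 -0.0037 -0.007 0 0 0;0.0876 -0.0293 -0.0037 -0.007 0 0 0;0.0876 -0.0293 -0.0037 -0.007 0 0 0;0.0876 -0.0293 -0.0037 -0.007 0 0 0' |head -2; python3 -m creep '0.0876 0 0 0 0 0 0;0.0876 0 0 0 0 0 0' |head -2; python3 look.py w4 lens_a_mid 11 flat_tray 0; python3 plan.py; python3 -c "
import cv2;cv2.imwrite('pics/w4c.png',cv2.resize(cv2.imread('pics/w4.png')[:300],(800,375),interpolation=cv2.INTER_CUBIC))"
```

```text
time_s: 14.3
tool_pos: [463.2, 64.2, 169.5]
time_s: 14.47
tool_pos: [463.9, 64.7, 170.5]
cam [535.  64. 329.]
lens_a_mid 0.56 [461. 224.] [466.2 -74.6  11. ]
lens_a_mid 0.25 [461.  55.] [618.3 -59.4  11. ]
flat_tray 0.78 [626.  72.] [ 613.2 -228.     0. ]
t 14.6167 pos [465.2  64.5 169.2] yaw 0.0 tilt 0.03 w 87.6 F [-0.5  0.1  0.5] 0.0 j6 1.01
```

View pics/w4c.png

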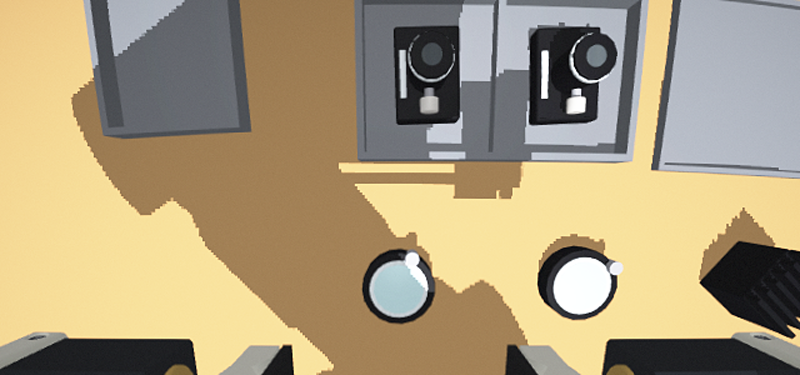

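```bash
cat > tri.py <<'E'
from h import *
f=env.grab_frame("top"); w=env.grab_frame("wrist")
def tri(o):
    A=0;b=0
    for c,d in o:
        d=d/np.linalg.norm(d); M=np.eye(3)-np.outer(d,d); A=A+M; b=b+M@c
    x=np.linalg.solve(A,b); return x,[np.linalg.norm(np.cross(x-c,d/np.linalg.norm(d))) for c,d in o]
s=.8
for n,t,q in(("A ball",(264.9,246.5),(412*s,259*s)),("B ball",(340,252.6),(615*s,268*s)),("A lens",(260,258.7),(399*s,289*s)),("B lens",(328.8,259.5),(582*s,286*s)),):
    x,e=tri([ray(f,t),ray(w,q)]); print(n,x.round(1),np.round(e,1))
E
python3 tri.py
```

```text
A ball [485.5  54.3  21.5] [0.6 0.6]
B ball [478.4 -98.9  21.2] [0.3 0.3]
A lens [460.7  64.   14.2] [0.5 0.5]
B lens [463.7 -76.6  17.5] [0.1 0.1]
```

```bash
python3 -c "
import cv2;im=cv2.imread('pics/w4.png')
import numpy as np
a=cv2.resize(im[185:275,270:370],(400,360),interpolation=cv2.INTER_CUBIC);b=cv2.resize(im[185:275,415:515],(400,360),interpolation=cv2.INTER_CUBIC)
cv2.imwrite('pics/c5.png',np.hstack([a,b]))"
```

```text
(no output)
```

View pics/c5.png

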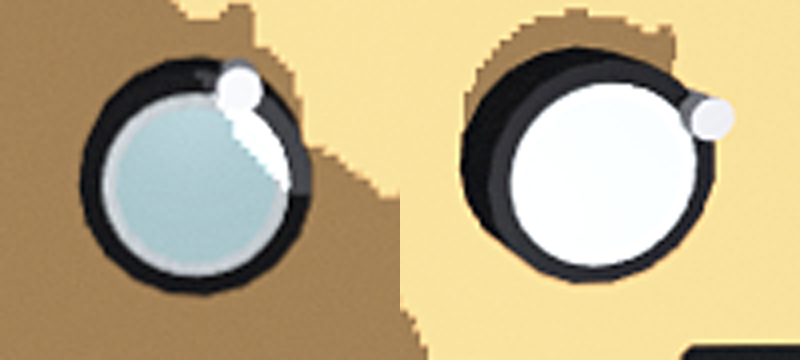

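```bash
python3 - <<'E'
from h import *
f=env.grab_frame("wrist"); t=env.grab_frame("top")
print("A",at(f,(319.2,230.7),22).round(1),at(t,(260,258.7),22).round(1),"B",at(f,(466,228.2),22).round(1),at(t,(328.8,259.5),22).round(1))
E
python3 plan.py 463 65 60 -22
```

```text
A [462.8  64.3  22. ] [460.7  62.8  22. ] B [465.2 -75.   22. ] [463.5 -76.5  22. ]
t 14.8167 pos [464.8  64.2 168.6] yaw -0.0 tilt 0.07 w 87.9 F [-0.4  0.6 -0.7] 0.0 j6 1.01
shift now [ -1.7  -0.9 108.6] | if turned first [-2.000e+00 -1.000e-01  1.086e+02] len 108.6 | rz (mod half turn) 0.383
```

The close crop shows disc A with its stem stub up and slightly right (about -22° yaw), and disc B with its stub to the right (about -57°). Disc A is centred near (463,64).

```bash
python3 -m creep '0.0876 -0.002 0 0.02 0 0 0.096;0.0876 0 0 0.03 0 0 0.096;0.0876 0 0 0.03 0 0 0.096;0.0876 0 0 0.03 0 0 0.096;0.0876 0 0 0.015 0 0 0' |head -2&& python3 -m creep '0.0876 0 0 0.014 0 0 0;0.0876 0 0 0.01 0 0 0;0.0876 0 0 0.006 0 0 0;0.0876 0 0 0 0 0 0;0.0876 0 0 0 0 0 0';python3 plan.py 463 64.2 9 -22
```

```text
time_s: 15.23
tool_pos: [460.9, 63.3, 40.8]
time_s: 15.65
tool_pos: [462.6, 64.2, 14.0]
ee_rot: [0.982, -0.191, -0.0, 0.0]
ft_force: [-0.1, 1.1, 0.5]
grip_width: 1.001
grasp_force: 0.0
t 15.65 pos [462.6  64.2  14. ] yaw -22.0 tilt 0.06 w 87.7 F [-0.1  1.1  0.5] 0.0 j6 0.63
shift now [ 0.4 -0.1  5. ] | if turned first [ 0.4 -0.1  5. ] len 5.0 | rz (mod half turn) 0.0
```

```bash
python3 -m creep '0.06 0 0 0.005 0 0 0;0.05 0 0 0 0 0 0;0.05 0 0 0 0 0 0;0.04 0 0 0 0 0 0;0.04 0 0 0 0 0 0'|tail -3 && python3 -m creep '0.04 0 0 0 0 0 0;0.04 0 0 0 0 0 0;0.04 0 0 0 0 0 0;0.04 0 0 0 0 0 0';python3 plan.py 605 -186 110 0
```

```text
ft_force: [0.1, 0.0, 0.5]
grip_width: 0.682
grasp_force: 0.0
time_s: 16.4
tool_pos: [462.6, 64.5, 9.5]
ee_rot: [0.982, -0.191, 0.0, -0.0]
ft_force: [-0.7, 0.7, 4.8]
grip_width: 0.634
grasp_force: 30.0
t 16.4 pos [462.6  64.5   9.5] yaw -22.0 tilt 0.03 w 55.5 F [-0.7  0.7  4.8] 30.000938773155212 j6 0.63
shift now [ 225.8  179.  -100.5] | if turned first [ 142.4  250.5 -100.5] len 305.2 | rz (mod half turn) -0.384
```

```bash
python3 -m creep '0.04 0 0 -0.01 0 0 0;0.04 0 0 -0.03 0 0 0;0.04 0 0 -0.03 0 0 0;0.04 0 0 -0.03 0 0 0;0.04 0.0125 0.01 0 0 0 0' |head -2&& python3 -m creep '0.04 0.025 0.0199 0 0 0 0;0.04 0.025 0.0199 0 0 0 0;0.04 0.025 0.0199 0 0 0 0;0.04 0.025 0.0199 0 0 0 0;0.04 0.025 0.0199 0 0 0 0' |head -2&& python3 -m creep '0.04 0.025 0.0199 0 0 0 0;0.04 0.025 0.0199 0 0 0 0;0.04 0.025 0.0199 0 0 0 0;0.04 0.0133 0.0098 0 0 0 -0.096;0.04 0 0 0 0 0 -0.096' |head -2 && python3 -m creep '0.04 0 0 0 0 0 -0.096;0.04 0 0 0 0 0 -0.096;0.04 0 0 0 0 0 0;0.04 0 0 0 0 0 0'|tail -2;python3 plan.py 605 -186 14 0;  python3 look.py w6 flat_tray 0 
```

```text
time_s: 16.82
tool_pos: [472.7, 52.4, 114.5]
time_s: 17.23
tool_pos: [549.1, -90.0, 108.7]
time_s: 17.65
tool_pos: [605.7, -189.2, 107.8]
grip_width: 0.633
grasp_force: 30.0
t 17.9833 pos [ 604.3 -186.2  108.6] yaw -0.2 tilt 0.06 w 55.4 F [ 0.3 -0.1 -1.7] 29.999098777770996 j6 1.56
shift now [ 0.8 -0.1 94.6] | if turned first [ 0.7 -0.2 94.6] len 94.6 | rz (mod half turn) -0.003
cam [ 676. -186.  266.]
flat_tray 0.8 [371. 228.] [ 613.4 -228.9    0. ]
```

View pics/w6.png

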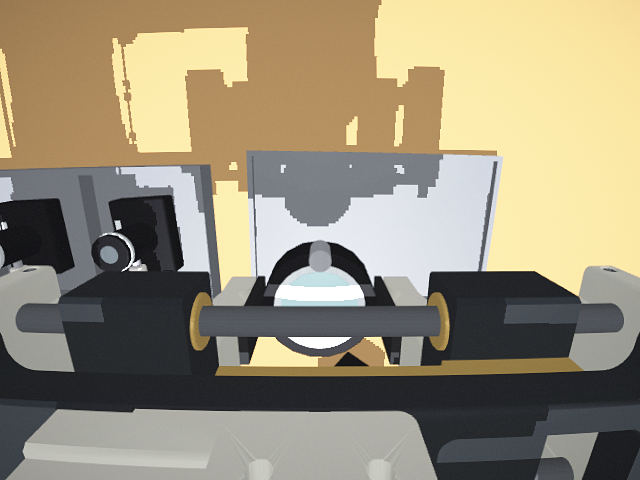

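The lens mount is held with its stem forward over the left half of the flat tray. The tray centre agrees at (613,-229).

```bash
python3 -m creep '0.04 0 0 0.02 0 0 0;0.04 0 0 0.025 0 0 0;0.04 0 0 0.02 0 0 0;0.04 0 0 0.015 0 0 0;0.04 0 0 0.006 0 0 0' |head -2&& python3 -m creep '0.04 0 0 0.004 0 0 0;0.04 0 0 0.002 0 0 0;0.04 0 0 0 0 0 0;0.04 0 0 0 0 0 0' ; python3 plan.py
```

```text
time_s: 18.5
tool_pos: [603.2, -185.8, 20.7]
time_s: 18.83
tool_pos: [605.5, -186.2, 18.1]
ee_rot: [1.0, 0.0, 0.001, 0.0]
ft_force: [-0.2, 0.4, -0.4]
grip_width: 0.629
grasp_force: 30.0
t 18.8333 pos [ 605.5 -186.2   18.1] yaw 0.0 tilt 0.08 w 55.1 F [-0.2  0.4 -0.4] 29.999744296073914 j6 1.56
```

```bash
python3 -m creep '0.04 0 0 0.001 0 0 0;0.04 0 0 0.001 0 0 0;0.04 0 0 0 0 0 0;0.04 0 0 0 0 0 0' ; python3 -m creep '0.04 0 0 0.0005 0 0 0;0.04 0 0 0 0 0 0;0.04 0 0 0 0 0 0;0.04 0 0 0 0 0 0' ;
```

```text
time_s: 19.17
tool_pos: [604.8, -186.2, 15.4]
ee_rot: [1.0, 0.0, 0.0, 0.0]
ft_force: [-0.1, -0.3, -1.5]
grip_width: 0.63
grasp_force: 30.0
time_s: 19.5
tool_pos: [604.8, -186.2, 14.7]
ee_rot: [1.0, 0.0, -0.0, 0.0]
ft_force: [0.6, 0.3, -2.0]
grip_width: 0.63
grasp_force: 30.0
```

```bash
python3 -m creep '0.04 0 0 0.001 0 0 0;0.04 0 0 0 0 0 0;0.04 0 0 0 0 0 0;0.04 0 0 0 0 0 0' ;  python3 -m creep '0.04 0 0 0.0005 0 0 0;0.04 0 0 0 0 0 0;0.04 0 0 0 0 0 0;0.04 0 0 0 0 0 0' 
```

```text
time_s: 19.83
tool_pos: [604.7, -186.2, 13.6]
ee_rot: [1.0, 0.0, -0.0, 0.0]
ft_force: [-0.3, -0.5, -2.1]
grip_width: 0.632
grasp_force: 30.0
time_s: 20.17
tool_pos: [604.7, -186.2, 13.5]
ee_rot: [1.0, 0.0, 0.0, 0.0]
ft_force: [-2.9, 1.3, 4.8]
grip_width: 0.629
grasp_force: 30.0
```

```bash
python3 -m creep '0.066 0 0 0 0 0 0;0.066 0 0 0 0 0 0;0.066 0 0 0 0 0 0;0.066 0 0 -0.005 0 0 0;0.066 0 0 -0.02 0 0 0' && python3 -m creep '0.0876 0 0 -0.03 0 0 0;0.0876 0 0 -0.03 0 0 0;0.0876 0 0 -0.03 0 0 0;0.0876 -0.0233 -0.01845 -0.005 0 0 0;0.0876 -0.0233 -0.01845 -0.005 0 0 0' |head -2&& python3 -m creep '0.0876 -0.0233 -0.01845 -0.005 0 0 0;0.0876 -0.0233 -0.01845 -0.005 0 0 0;0.0876 -0.0233 -0.01845 0 0 0 0;0.0876 -0.0233 -0.01845 0 0 0 0;0.0876 0 0 0 0 0 0.1243' |head -2&& python3 -m creep '0.0876 0 0 0 0 0 0.1243;0.0876 0 0 0 0 0 0.1243;0.0876 0 0 0 0 0 0.1243;0.0876 0 0 0 0 0 0.1243;0.0876 0 0 0 0 0 0.1243' |head -2&& python3 -m creep '0.0876 0 0 0 0 0 0.1243;0.0876 0 0 0 0 0 0.1243;0.0876 0 0 0 0 0 0;0.0876 0 0 0 0 0 0' |head -2; python3 plan.py 465 -75.5 35 -57; python3 look.py w7 lens_a_mid 11 flat_tray 0
```

```text
time_s: 20.58
tool_pos: [602.5, -185.9, 35.4]
ee_rot: [1.0, -0.0, -0.003, -0.0]
ft_force: [0.4, -0.3, 0.4]
grip_width: 0.749
grasp_force: 0.0
time_s: 21.0
tool_pos: [559.4, -149.4, 140.1]
time_s: 21.42
tool_pos: [461.2, -73.9, 148.7]
time_s: 21.83
tool_pos: [465.1, -75.4, 148.6]
time_s: 22.17
tool_pos: [465.1, -75.5, 148.5]
t 22.1667 pos [465.1 -75.5 148.5] yaw -56.7 tilt 0.03 w 87.9 F [0.5 0.8 0. ] 0.0 j6 0.32
shift now [-0.000e+00  1.000e-01  1.135e+02] | if turned first [0.000e+00 1.000e-01 1.135e+02] len 113.5 | rz (mod half turn) 0.005
cam [ 505. -135.  306.]
lens_a_mid 0.96 [315. 232.] [468.2 -72.5  11. ]
flat_tray 0.41 [317. 233.] [464.7 -69.9   0. ]
```

View pics/w7.png

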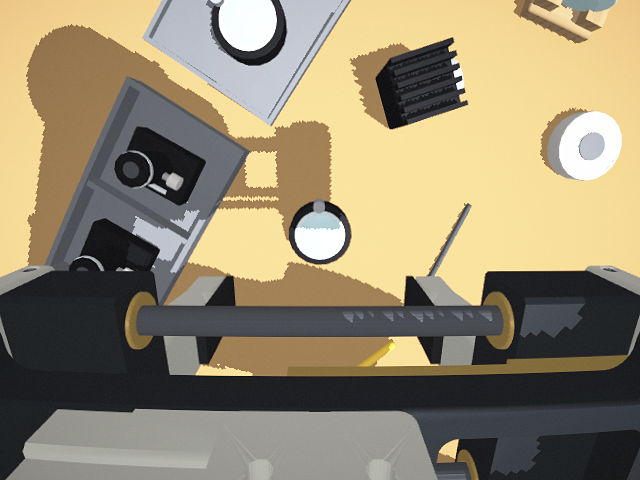

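Lens A sits in the flat tray (248,30) and lens B is at (320,233) with its stem straight up the picture. The hex key at (430-470,205-275) is clear of the fingers.

```bash
python3 -m creep '0.0876 0 0 0.02 0 0 0;0.0876 0 0 0.03 0 0 0;0.0876 0 0 0.03 0 0 0;0.0876 0 0 0.03 0 0 0;0.0876 0 0 0.015 0 0 0' |head -2&& python3 -m creep '0.08 0 0 0.008 0 0 0;0.07 0 0 0.004 0 0 0;0.07 0 0 0.002 0 0 0;0.06 0 0 0 0 0 0;0.05 0 0 0 0 0 0'|head -4; python3 -m creep '0.04 0 0 0 0 0 0;0.04 0 0 0 0 0 0;0.04 0 0 0 0 0 0;0.04 0 0 0 0 0 0;0.04 0 0 0 0 0 0';python3 plan.py 605 -275 110 0
```

```text
time_s: 22.73
tool_pos: [463.2, -75.8, 20.4]
time_s: 23.15
tool_pos: [465.8, -75.3, 10.1]
ee_rot: [0.879, -0.477, 0.001, -0.001]
ft_force: [-0.8, -0.1, -0.2]
time_s: 23.57
tool_pos: [465.7, -75.4, 10.1]
ee_rot: [0.879, -0.477, 0.001, -0.001]
ft_force: [-1.6, 1.0, 7.8]
grip_width: 0.626
grasp_force: 30.0
t 23.5667 pos [465.7 -75.4  10.1] yaw -56.9 tilt 0.1 w 54.8 F [-1.6  1.   7.8] 30.00365048646927 j6 0.32
shift now [243.4  -8.  -99.7] | if turned first [139.3 199.6 -99.9] len 263.2 | rz (mod half turn) -0.994
```

```bash
python3 -m creep '0.04 0 0 -0.01 0 0 0;0.04 0 0 -0.03 0 0 0;0.04 0 0 -0.03 0 0 0;0.04 0 0 -0.03 0 0 0;0.04 0.015 -0.0005 0 0 0 0' |head -2&& python3 -m creep '0.04 0.0304 -0.001 0 0 0 0;0.04 0.0304 -0.001 0 0 0 0;0.04 0.0304 -0.001 0 0 0 0;0.04 0.0304 -0.001 0 0 0 0;0.04 0.0304 -0.001 0 0 0 0' |head -2&& python3 -m creep '0.04 0.0304 -0.001 0 0 0 0;0.04 0.0304 -0.001 0 0 0 0;0.04 0.0156 -0.0005 0 0 0 0;0.04 0 0 0 0 0 -0.1243;0.04 0 0 0 0 0 -0.1243' |head -2 && python3 -m creep '0.04 0 0 0 0 0 -0.1243;0.04 0 0 0 0 0 -0.1243;0.04 0 0 0 0 0 -0.1243;0.04 0 0 0 0 0 -0.1243;0.04 0 0 0 0 0 -0.1243'|head -2 && python3 -m creep '0.04 0 0 0 0 0 -0.1243;0.04 0 0 0 0 0 0;0.04 0 0 0 0 0 0' |tail -2;python3 plan.py 605 -275 14 0
```

```text
time_s: 23.98
tool_pos: [475.9, -86.8, 115.0]
time_s: 24.4
tool_pos: [561.1, -213.7, 109.2]
time_s: 24.82
tool_pos: [604.2, -276.2, 108.3]
time_s: 25.23
tool_pos: [604.0, -275.1, 109.0]
grip_width: 0.632
grasp_force: 30.0
t 25.4833 pos [ 604.1 -275.1  109. ] yaw -0.2 tilt 0.02 w 55.4 F [ 0.1  0.9 -0.8] 29.998801946640015 j6 1.7
shift now [ 0.9 -0.  95. ] | if turned first [ 0.9 -0.1 95. ] len 95.1 | rz (mod half turn) -0.004
```

```bash
python3 -m creep '0.04 0 0 0.02 0 0 0;0.04 0 0 0.025 0 0 0;0.04 0 0 0.02 0 0 0;0.04 0 0 0.015 0 0 0;0.04 0 0 0.006 0 0 0' |head -2&& python3 -m creep '0.04 0 0 0.004 0 0 0;0.04 0 0 0.002 0 0 0;0.04 0 0 0.001 0 0 0;0.04 0 0 0 0 0 0;0.04 0 0 0 0 0 0' |head -4; python3 -m creep '0.04 0 0 0.001 0 0 0;0.04 0 0 0 0 0 0;0.04 0 0 0 0 0 0'; python3 plan.py
```

```text
time_s: 25.9
tool_pos: [602.7, -274.7, 20.5]
time_s: 26.32
tool_pos: [605.0, -275.3, 17.1]
ee_rot: [1.0, -0.0, 0.001, 0.0]
ft_force: [0.7, -0.3, -1.1]
time_s: 26.57
tool_pos: [604.5, -275.2, 15.5]
ee_rot: [1.0, 0.0, 0.0, 0.0]
ft_force: [-1.0, 0.6, -1.5]
grip_width: 0.626
grasp_force: 30.0
t 26.5667 pos [ 604.5 -275.2   15.5] yaw 0.0 tilt 0.03 w 54.8 F [-1.   0.6 -1.5] 29.999508261680603 j6 1.71
```

```bash
python3 -m creep '0.04 0 0 0.0007 0 0 0;0.04 0 0 0 0 0 0;0.04 0 0 0 0 0 0;0.04 0 0 0 0 0 0'|sed -n '2p;4p';  python3 -m creep '0.04 0 0 0.0006 0 0 0;0.04 0 0 0 0 0 0;0.04 0 0 0 0 0 0;0.04 0 0 0 0 0 0' |sed -n '2p;4p';  python3 -m creep '0.04 0 0 0.0005 0 0 0;0.04 0 0 0 0 0 0;0.04 0 0 0 0 0 0;0.04 0 0 0 0 0 0' |sed -n '2p;4p'
```

```text
tool_pos: [604.3, -275.2, 14.4]
ft_force: [-0.3, -0.6, -1.3]
tool_pos: [604.4, -275.2, 14.2]
ft_force: [-1.0, 0.5, 4.4]
tool_pos: [604.5, -275.2, 14.2]
ft_force: [-3.2, 1.2, 7.3]
```

```bash
python3 -m creep '0.063 0 0 0 0 0 0;0.063 0 0 0 0 0 0;0.063 0 0 0 0 0 0;0.063 0 0 -0.005 0 0 0;0.063 0 0 -0.02 0 0 0' && python3 -m creep '0.0876 0 0 -0.03 0 0 0;0.0876 0 0 -0.03 0 0 0;0.0876 0 0 -0.03 0 0 0;0.0876 0 0 -0.03 0 0 0;0.0876 -0.0277 -0.0122 0 0 0 0' |head -2&& python3 -m creep '0.0876 -0.0277 -0.0122 0 0 0 0;0.0876 -0.0277 -0.0122 0 0 0 0;0.0876 -0.0277 -0.0122 0 0 0 0;0.0876 -0.0277 -0.0122 0 0 0 0;0.0876 0 0 0 0 0 -0.1135' |head -2&& python3 -m creep '0.0876 0 0 0 0 0 -0.1135;0.0876 0 0 0 0 0 -0.1135;0.0876 0 0 0 0 0 -0.1135;0.0876 0 0 0 0 0 -0.1135;0.0876 0 0 0 0 0 -0.1135' |head -2&& python3 -m creep '0.0876 0 0 0 0 0 -0.1135;0.0876 0 0 0 0 0 -0.1135;0.0876 0 0 0 0 0 0;0.0876 0 0 0 0 0 0' |head -2; python3 plan.py 466 -214 100 52; python3 look.py w8 lamp_mid 31
```

```text
time_s: 27.98
tool_pos: [602.1, -274.6, 35.4]
ee_rot: [1.0, -0.0, -0.003, -0.001]
ft_force: [-0.6, 0.1, -0.2]
grip_width: 0.719
grasp_force: 0.0
time_s: 28.4
tool_pos: [583.3, -265.4, 165.2]
time_s: 28.82
tool_pos: [461.0, -212.7, 158.7]
time_s: 29.23
tool_pos: [465.9, -214.2, 158.8]
time_s: 29.57
tool_pos: [465.9, -214.2, 158.6]
t 29.5667 pos [ 465.9 -214.2  158.6] yaw 51.8 tilt 0.02 w 87.5 F [-0.3  0.2 -0.1] 0.0 j6 2.52
shift now [ 0.2 -0.1 58.6] | if turned first [ 0.2 -0.1 58.6] len 58.6 | rz (mod half turn) -0.003
cam [ 511. -158.  316.]
lamp_mid 0.65 [322. 234.] [ 467.9 -216.7   31. ]
```

View pics/w8.png

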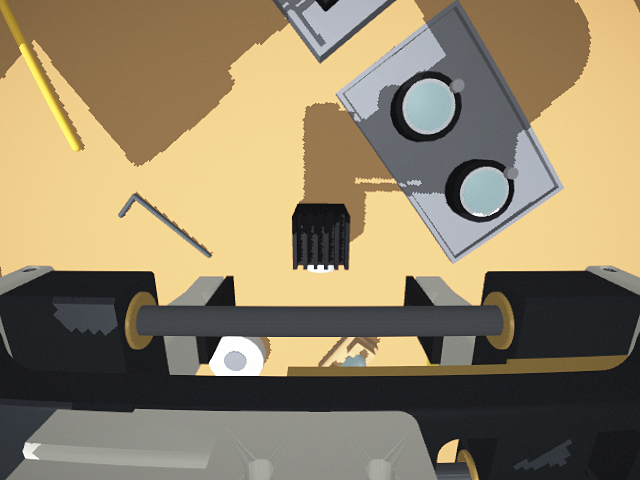

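Both lens mounts lie flat in the tray at (427,105) and (485,190). The black lamp head is at (321,237), square to the picture with its snout towards the bottom. Descending onto it.

```bash
python3 -m creep '0.0876 0 0 0.02 0 0 0;0.0876 0 0 0.03 0 0 0;0.0876 0 0 0.03 0 0 0;0.0876 0 0 0.03 0 0 0;0.0876 0 0 0.015 0 0 0' |head -2&& python3 -m creep '0.08 0 0 0.005 0 0 0;0.07 0 0 0 0 0 0;0.06 0 0 0 0 0 0;0.05 0 0 0 0 0 0;0.04 0 0 0 0 0 0'|head -4; python3 -m creep '0.03 0 0 0 0 0 0;0.03 0 0 0 0 0 0;0.03 0 0 0 0 0 0;0.03 0 0 0 0 0 0;0.03 0 0 0 0 0 0';python3 plan.py 622.5 229 130 0
```

```text
time_s: 30.08
tool_pos: [464.0, -213.9, 30.4]
time_s: 30.5
tool_pos: [466.9, -214.3, 29.7]
ee_rot: [0.899, 0.439, 0.001, 0.001]
ft_force: [0.1, 0.3, -0.0]
time_s: 30.92
tool_pos: [466.4, -214.3, 29.2]
ee_rot: [0.899, 0.439, 0.001, 0.0]
ft_force: [-1.5, 1.3, 6.3]
grip_width: 0.525
grasp_force: 30.0
t 30.9167 pos [ 466.4 -214.3   29.2] yaw 52.0 tilt 0.08 w 46.0 F [-1.5  1.3  6.3] 30.001941919326782 j6 2.53
shift now [ 445.6 -149.4 -100.7] | if turned first [ 156.1 -443.3 -100.8] len 480.6 | rz (mod half turn) 0.908
```

```bash
python3 -m creep '0.03 0 0 -0.015 0 0 0;0.03 0 0 -0.03 0 0 0;0.03 0 0 -0.03 0 0 0;0.03 0 0 -0.03 0 0 0;0.03 0 0 -0.005 0 0 0.1075' |head -2&& python3 -m creep '0.03 0 0 0 0 0 0.1075;0.03 0 0 0 0 0 0.1075;0.03 0 0 0 0 0 0.1075;0.03 0 0 0 0 0 0.1075;0.03 0 0 0 0 0 0.1075' |head -2&& python3 -m creep '0.03 0 0 0 0 0 0.1075;0.03 0 0 0 0 0 0.1075;0.03 0 0 0 0 0 0;0.03 0 0 0 0 0 0' ;python3 plan.py 622.5 229 139 2.7
```

```text
time_s: 31.33
tool_pos: [468.3, -214.8, 143.4]
time_s: 31.75
tool_pos: [465.4, -214.1, 138.2]
time_s: 32.08
tool_pos: [465.6, -214.1, 138.2]
ee_rot: [1.0, 0.026, -0.0, -0.0]
ft_force: [-0.5, 0.2, -0.8]
grip_width: 0.524
grasp_force: 30.0
t 32.0833 pos [ 465.6 -214.1  138.2] yaw 2.9 tilt 0.02 w 45.9 F [-0.5  0.2 -0.8] 29.998658001422882 j6 1.67
shift now [ 179.5 -434.5   -0.8] | if turned first [ 177.6 -435.2   -0.8] len 470.1 | rz (mod half turn) 0.004
```

```bash
python3 -m creep '0.03 0.0064 -0.0155 0 0 0 0;0.03 0.013 -0.03105 0 0 0 0;0.03 0.013 -0.03105 0 0 0 0;0.03 0.013 -0.03105 0 0 0 0;0.03 0.013 -0.03105 0 0 0 0' |head -2&& python3 -m creep '0.03 0.013 -0.03105 0 0 0 0;0.03 0.013 -0.03105 0 0 0 0;0.03 0.013 -0.03105 0 0 0 0;0.03 0.013 -0.03105 0 0 0 0;0.03 0.013 -0.03105 0 0 0 0' |head -2&& python3 -m creep '0.03 0.013 -0.03105 0 0 0 0;0.03 0.013 -0.03105 0 0 0 0;0.03 0.013 -0.03105 0 0 0 0;0.03 0.013 -0.03105 0 0 0 0;0.03 0.0064 -0.0155 0 0 0 0' |head -2; python3 -m creep '0.03 0 0 0 0 0 0;0.03 0 0 0 0 0 0;0.03 0 0 0 0 0 0'|tail -2; python3 plan.py 625 229 35 2.7; python3 look.py w9 square_tray 0
```

```text
time_s: 32.5
tool_pos: [517.6, -70.5, 138.4]
time_s: 32.92
tool_pos: [575.1, 88.1, 138.3]
time_s: 33.33
tool_pos: [627.4, 232.1, 137.8]
grip_width: 0.524
grasp_force: 30.0
t 33.5833 pos [625.9 228.2 137.8] yaw 2.9 tilt 0.08 w 45.9 F [ 0.5 -1.1 -1.9] 29.998067915439606 j6 0.98
shift now [ -0.8  -0.9 102.8] | if turned first [ -0.9  -0.8 102.8] len 102.8 | rz (mod half turn) 0.003
cam [698. 232. 296.]
square_tray 0.69 [318. 231.] [625.9 229.3   0. ]
square_tray 0.29 [321. 297.] [559.9 223.2   0. ]
```

View pics/w9.png

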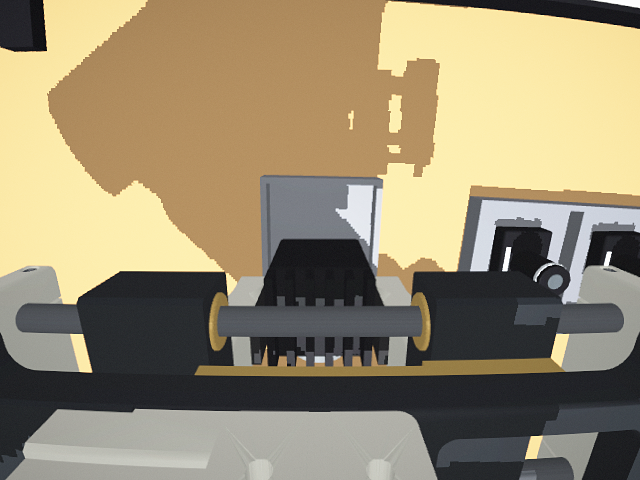

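The lamp head is centred over the square tray (its far rim spans columns 262-382). Lowering.

```bash
python3 -m creep '0.03 0 -0.0005 0.02 0 0 0;0.03 0 0 0.03 0 0 0;0.03 0 0 0.025 0 0 0;0.03 0 0 0.015 0 0 0;0.03 0 0 0.008 0 0 0' |head -2&& python3 -m creep '0.03 0 0 0.002 0 0 0;0.03 0 0 0.001 0 0 0;0.03 0 0 0 0 0 0;0.03 0 0 0 0 0 0;0.03 0 0 0 0 0 0'; python3 -m creep '0.03 0 0 0.0008 0 0 0;0.03 0 0 0.0008 0 0 0;0.03 0 0 0 0 0 0;0.03 0 0 0 0 0 0;0.03 0 0 0 0 0 0'
```

```text
time_s: 34.1
tool_pos: [625.1, 227.4, 38.2]
time_s: 34.52
tool_pos: [627.1, 229.6, 38.7]
ee_rot: [1.0, 0.024, 0.001, -0.001]
ft_force: [-0.9, -0.0, -2.5]
grip_width: 0.519
grasp_force: 30.0
time_s: 34.93
tool_pos: [626.5, 229.2, 35.7]
ee_rot: [1.0, 0.024, -0.0, 0.0]
ft_force: [0.8, 1.2, -2.2]
grip_width: 0.522
grasp_force: 30.0
```

```bash
python3 -m creep '0.03 0 0 0.001 0 0 0;0.03 0 0 0 0 0 0;0.03 0 0 0 0 0 0;0.03 0 0 0 0 0 0'|sed -n '2p;4p'; python3 -m creep '0.03 0 0 0.0007 0 0 0;0.03 0 0 0 0 0 0;0.03 0 0 0 0 0 0;0.03 0 0 0 0 0 0'|sed -n '2p;4p'
```

```text
tool_pos: [626.4, 229.2, 34.7]
ft_force: [1.1, -1.3, -1.4]
tool_pos: [626.6, 229.2, 34.3]
ft_force: [-0.7, 0.5, 0.8]
```

Down. Releasing, retreating up and towards the robot, then a final check.

```bash
python3 -m creep '0.06 0 0 0 0 0 0;0.06 0 0 0 0 0 0;0.06 0 0 0 0 0 0;0.07 0 0 0 0 0 0;0.07 0 0 -0.015 0 0 0' && python3 -m creep '0.0876 0 0 -0.03 0 0 0;0.0876 0 0 -0.03 0 0 0;0.0876 0 0 -0.03 0 0 0;0.0876 0 0 -0.03 0 0 0;0.0876 -0.02 -0.03 0 0 0 0' |head -2 && python3 -m creep '0.0876 -0.02 -0.03 0 0 0 0;0.0876 -0.02 -0.03 0 0 0 0;0.0876 -0.02 -0.03 0 0 0 0;0.0876 -0.02 -0.03 0 0 0 0;0.0876 -0.02 -0.03 0 0 0 0' |head -2;python3 -m creep '0.0876 -0.02 -0.03 0 0 0 0;0.0876 0 0 0 0 0 0;0.0876 0 0 0 0 0 0' |head -2; python3 - <<'E'
from h import *
f=env.grab_frame("top");g=env.grab_frame("scene")
a=cv2.resize(f["color"][140:320,140:540],(660,297),interpolation=cv2.INTER_CUBIC)
b=cv2.resize(g["color"][160:360,130:470],(510,300),interpolation=cv2.INTER_CUBIC)
o=np.zeros((600,660,3),np.uint8);o[:297]=a;o[300:,:510]=b
cv2.imwrite("pics/end.png",o[:,:,::-1])
E
```

```text
time_s: 36.02
tool_pos: [624.7, 228.2, 46.2]
ee_rot: [1.0, 0.024, -0.002, 0.001]
ft_force: [-0.4, -0.4, -0.5]
grip_width: 0.765
grasp_force: 0.0
time_s: 36.43
tool_pos: [610.2, 256.6, 176.2]
time_s: 36.85
tool_pos: [496.7, 404.4, 169.3]
time_s: 37.1
tool_pos: [475.1, 433.9, 169.0]
```

View pics/end.png

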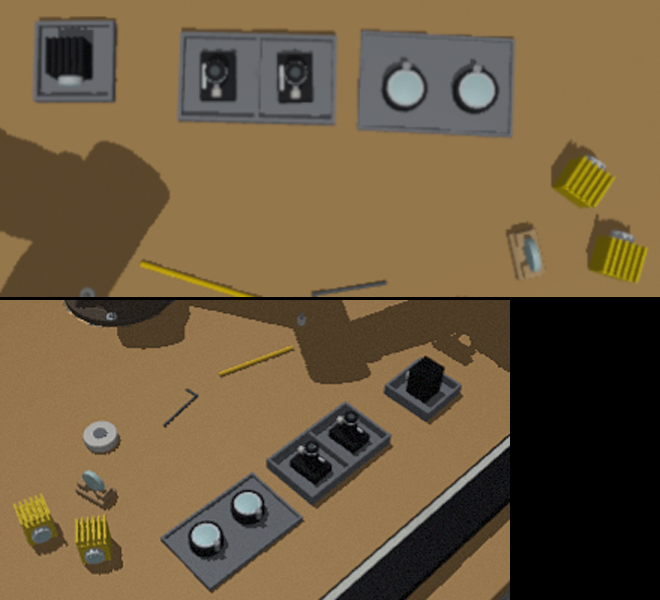

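The final views show the lamp upright in the square tray (70,60), one carrier in each bay (217,75) and (295,75), both lens mounts flat (405,88) and (476,88), and the cradle undisturbed (527,252).

```bash
python3 -c "
from station import env
print(env.sign_off())"
```

```text
the job is handed in; nothing more can be done
None
```

The job is handed in, finished at about 37 s: one carrier upright in each bay, both lens mounts set down flat side by side in the flat tray, the lamp head upright in the square tray, and the bare lens left in its cradle.

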